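Crank the jar clamp's jaw to the red rider

TASK

On the grey and blue jar clamp, take the crank handle of the slanted handwheel under the deck and wind it clockwise until the sliding jaw's black pointer stands at the white line of the red rider on the scale, then let go with the wheel settled in its click. Drive the jaw by the wheel only, never by pushing the jaw or the rider, and leave the pot standing in the clamp and the pots and bottle round it where they are.

Things in the scene. Friction and masses are not known exactly. Their poses are not given: they have to be found in the camera images.
- jar_clamp: grey and blue jar clamp bolted to the bench; origin: centre of its foot, x to its rear, y left along its scale, z up. Deck x -18 to +70, y -150 to +150, z 240 to 280 mm, jaws up to 321; it stands close above and behind the wheel, so a gripper pointing straight down hits it on the rear part of a turn; fingers along the wheel's axis (leaning back to the robot) clear it
- wheel_centre (a point): point on the handwheel's axis, level with the middle of the crank handle, 38 mm out from the wheel (steel disc 110 mm across, its middle at x -50, z 115 mm in the clamp's frame). Its z axis is the wheel's axis, pointing out of the wheel, up and towards the robot, 30 degrees from vertical; its x axis points to the handle
- handle_grip (a point): middle of the black crank handle: round, 18 mm thick, 56 mm long, parallel to the wheel's axis and 43 mm from it, spinning freely on its pin (the gripper need not turn with the wheel). It reaches 28 mm either way along the axis from this point; the wheel's rim face is 32 mm below this point along the axis
- wheel (a joint): handwheel angle (rad), grows clockwise seen from the robot. 12 click stops a turn (each 0.524 rad): left alone the wheel springs into the nearest one; passing on takes a push of about 10 N along the circle at the handle, felt as a bump. One turn clockwise moves the jaw 24 mm towards +y of the clamp, one click 2 mm
- jaw: sliding steel jaw on the deck, 60 x 30 x 34 mm with a black rubber face towards +y of the clamp; origin under its middle. Driven only by the handwheel, 24 mm per turn; free to travel about 100 mm in all
- pointer (a point): tip of the thin black pointer at the sliding jaw's front, just over the white scale strip at the deck's front edge; the strip has a line each 5 mm, a longer one each 10 mm. Axes as the clamp's
- rider_mark (a point): white line on top of the red rider (12 mm wide clip on the deck's front edge), marking the wanted jaw position. Stiff: it stays put unless shoved. Axes as the clamp's. At the start it lies 20 to 75 mm from the pointer, on the +y side. The pointer is there when both have the same y in the clamp's frame
- rider: the red rider itself, 12 mm wide, its origin at the deck's front top edge
- red_lid_pot_mid (a point): pot with a red lid, 68 mm across, 65 mm tall, standing on the clamp's deck between the jaws; this point is its centre half-way up
- yellow_lid_pot_mid (a point): pot with a yellow lid, 72 mm across, 74 mm tall, on the bench in front of the clamp, to the left; this point is its centre half-way up
- blue_lid_pot_mid (a point): pot with a blue lid, 72 mm across, 85 mm tall, on the bench to the right of the clamp; this point is its centre half-way up
- blue_cap_bottle_mid (a point): white bottle with a blue cap, 66 mm across, 130 mm tall, on the bench to the right of the clamp; this point is its centre half-way up

How it is judged:
By the outcome, as a careful person would: the job done as asked, in the order asked, and still so for the second after the job is handed in, with the robot touching nothing.
It also fails if it takes over 72 s, if anything falls off the work surface, if the arm or the gripper's body presses on something with over 40 N, if the wrist force passes 120 N, or if a joint passes its speed limit or range.

ROBOT

A 7-joint arm with a two-finger parallel gripper is mounted at the origin on a cart in front of the work surface, level with it; the furniture and walls round the work are solid. World frame = base frame: x ahead of the robot, y to its left, z up, the work surface at z = 0. Lengths are in m, angles in degrees, forces in N, time in s.
With the tool pointing down it reaches from about 0.425 to 0.875 m from the base axis. Payload 4.7 kg.
Tool frame: the origin (TCP) lies at the very end of the fingers, on their centre line; the grasp point (between the pads) lies 19 mm behind it; z points along the fingers, y is the line along which they close (so a half turn about z gives the same grasp; the last joint's range is limited). The gripper opens to 87 mm and grips with 3 to 60 N. Pads are 19 mm wide; open, the fingers measure 117 mm over their backs; the gripper's body (75 mm by 190 mm) begins 51 mm behind the grasp point.
Start: joints at [-65.884, 18.392, -4.016, 83.108, 1.295, 78.541, -3.26], TCP at [0.257, 0.597, 0.223] pointing down, gripper open.
Joint ranges: [-163.93, 163.93], [-17.29, 119.83], [-79.2, 71.16], [3.27, 140.29], [-89.18, 269.18], [5.43, 117.66], [-154.24, 154.24]. Speed limits (degrees/s): [147.25, 147.25, 180, 180, 180, 180, 180].

INTERFACE

Orientations are given as [roll, pitch, yaw] about the fixed x, y, z axes, in that order (R = Rz(yaw) Ry(pitch) Rx(roll)).
In Python, from cell import telemetry, cams, env gives the robot as it stands.
- The arm moves only by the tool arm_command, never from a script. Its argument "series" is text: rows parted by semicolons, each of 5 numbers parted by spaces: the shift along the tool's x, y, z in mm, then the turn about the tool's z in rad, then the closure in counts, from 0 (fully open) to 255 (shut). A call has 1 to 20 rows; each row shifts and turns the commanded pose from where the row before left it, along the tool's axes as they then stand; what a row does not reach is not made up. A row lasts 1/12 s, in which the tool goes at most 41.7 mm and 7.16 degrees, less where a joint would pass 70% of its speed; a pose out of reach is approached as far as the arm can. A call is refused whole if a number of a shift passes 41.7 or a number of a turn 0.125, either way. A call with a gripper value outside its range is refused whole. The fingers move at their own pace and stop on an object; "squeeze" is the grip in N (left out, the last holds). Time passes only in rows, so rows that do not move let the fingers close. It gives the time, the measured TCP pose, the force, the opening and the grip force at its end, in the units of the state.
- telemetry.get_obs(): the state, without advancing time (a new reading comes with each control period).
- cams.read_camera(name): name is "scene" or "top" or "wrist"; returns the picture (480x640x3 uint8, blue, green, red); there is no depth.
- cams.calibration(name): a dict with "K" (3x3 intrinsics, pixels), "dist" ([k1, k2, p1, p2, k3] as OpenCV has them; the pictures are not rectified), "origin" and "rotation" of the camera in the world; the wrist camera has in their place "hand_eye" (4x4, takes a point from camera to tool coordinates, whose origin is the TCP and whose axes are the flange's). Camera axes: x right, y down, z forward; pixel columns grow to the right and rows downward; lengths in m; the calibration is good to about 2 mm. A picture is of the moment at which its call begins: read the wrist's pose just before it. calibration takes no time and is no camera call.
- env.sign_off(): hands the job in; it is judged then, once.
The state is a dict: "time_s": time; "qpos": joint angles; "joint_velocities": joint speeds; "effort": joint torques, N m; "tool_pos": TCP position; "tool_rot": TCP orientation; "force": force on the tool from outside, world axes, zero at the start; "wrist_torque": the same for the moment, N m; "grip_width": finger opening in m; "grasp_force": force on a finger pad.
Only numpy, scipy, OpenCV 4.12 (cv2) and the standard library are available. Lean on these libraries where they do the work, as an engineer would, in place of code of your own. Each camera call takes 0.05 s, during which the arm holds its last target. There are 200 camera calls.

## Working session

There is one attempt and no reset: what is moved stays moved. The work goes in short steps, Python scripts to look and compute and a tool call to move; the robot and the scene stay as the last step left them, time stands still between calls to the robot, and variables do not carry over. Pictures are saved under pics/ and viewed, at most 10 in all, crops included, and the job is handed in when it is done.

Besides the shell and the picture viewer there is one more tool, called after "Request:" by a JSON object that holds its "fn" and its "kwargs", one argument or row to a line. arm_command: Moves the arm, as the interface text tells. Its arguments: {"type":"object","properties":{"series":{"type":"string"},"squeeze":{"type":"number"}},"required":["series"]}

```bash
mkdir -p pics; ls; python3 - <<'E'
from cell import telemetry, cams, env
import cv2,numpy as np
for n in("scene","top"):
    im=cams.read_camera(n); cv2.imwrite(f"pics/{n}0.png",im)
    c=cams.calibration(n); print(n,{k:np.round(v,4).tolist() for k,v in c.items()})
print({k:np.round(v,4).tolist() for k,v in cams.calibration("wrist").items()})
print(telemetry.get_obs())
E
```

```text
pics
scene {'K': [[433.6721, 0.0, 316.6414], [0.0, 433.6721, 238.5252], [0.0, 0.0, 1.0]], 'dist': [-0.0084, 0.0, 0.0, 0.0, 0.0], 'origin': [0.2655, -0.6118, 0.7861], 'rotation': [-132.5027, -1.2266, -29.2842]}
top {'K': [[542.3336, 0.0, 316.618], [0.0, 542.3336, 244.3812], [0.0, 0.0, 1.0]], 'dist': [-0.1181, 0.0, 0.0, 0.0, 0.0], 'origin': [0.455, -0.0819, 1.3145], 'rotation': [-173.5562, 0.2374, -90.1468]}
{'K': [[335.6082, 0.0, 316.6691], [0.0, 335.6082, 232.8834], [0.0, 0.0, 1.0]], 'dist': [-0.0225, 0.0, 0.0, 0.0, 0.0], 'hand_eye': [[-0.0002, -0.9645, -0.2641, 0.0731], [1.0, -0.0, -0.0006, -0.0006], [0.0006, -0.2641, 0.9645, -0.1626], [0.0, 0.0, 0.0, 1.0]]}
{'time_s': 0.1, 'qpos': array([-65.88501221,  18.43477227,  -4.0136829 ,  83.16784019,
         1.29478988,  78.54160169,  -3.25605324]), 'joint_velocities': array([ 0.00206344, -0.01366469, -0.02538486, -0.09953412, -0.01158452,
       -0.16508115, -0.03740473]), 'effort': array([ 2.68180656e-04, -4.92569125e+01, -4.05537849e-01, -3.13399637e+01,
       -6.39991555e-02,  3.94773670e-02,  1.12851985e-04]), 'tool_pos': array([0.25704426, 0.59647253, 0.22157172]), 'tool_rot': array([-1.79900999e+02,  5.87281868e-03,  1.56696761e+02]), 'force': array([ 0.47628101,  0.21495025, -0.73084081]), 'wrist_torque': array([-0.02249423,  0.02331167, -0.00238401]), 'grasp_force': 0.0, 'grip_width': 0.08704919640461477}
```

View pics/scene0.png

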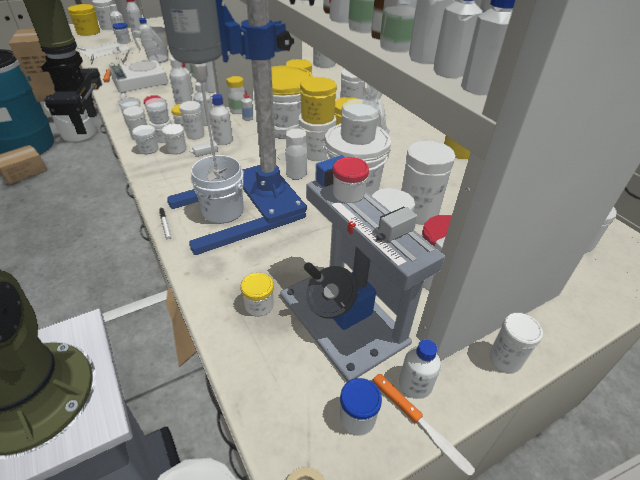

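View pics/top0.png

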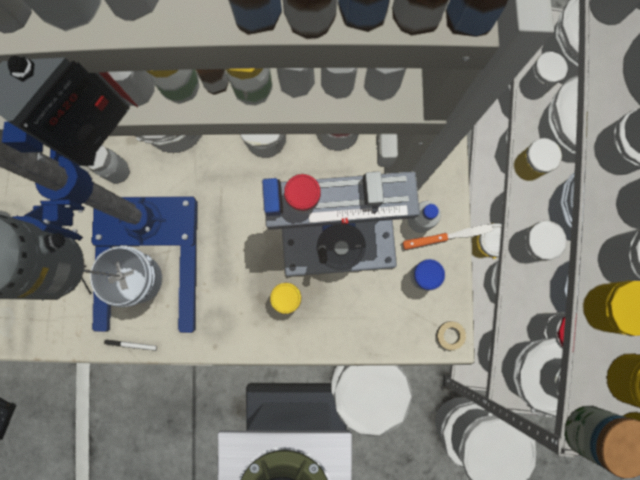

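The scene view shows the clamp with its wheel at about (333,292), handle at (313,270), rider at (351,227). In the top view the wheel is at (342,247), handle at (322,256), rider at (345,220). I'll crop both for a closer look.

```bash
cat > h.py <<'E'
import cv2,numpy as np
from cell import telemetry,cams
from scipy.spatial.transform import Rotation as R
def campose(n,obs=None):
    c=cams.calibration(n);K=np.array(c["K"]);d=np.array(c["dist"])
    if n=="wrist":
        o=obs or telemetry.get_obs();T=np.eye(4);T[:3,:3]=R.from_euler('xyz',o["tool_rot"],degrees=True).as_matrix();T[:3,3]=o["tool_pos"]
        T=T@np.array(c["hand_eye"])
    else:
        T=np.eye(4);T[:3,:3]=R.from_euler('xyz',c["rotation"],degrees=True).as_matrix();T[:3,3]=c["origin"]
    return K,d,T
def ray(cp,p):
    K,d,T=cp;u=cv2.undistortPoints(np.array([[p]],float),K,d)[0,0]
    v=T[:3,:3]@[u[0],u[1],1];return T[:3,3],v/np.linalg.norm(v)
def onz(cp,p,z):
    o,v=ray(cp,p);return o+v*(z-o[2])/v[2]
def tri(a,p,b,q):
    A=np.zeros((3,3));y=np.zeros(3);L=[ray(a,p),ray(b,q)]
    for o,v in L:
        M=np.eye(3)-np.outer(v,v);A+=M;y+=M@o
    x=np.linalg.solve(A,y);return x,[np.linalg.norm((np.eye(3)-np.outer(v,v))@(x-o)) for o,v in L]
def proj(cp,X):
    K,d,T=cp;i=np.linalg.inv(T);return cv2.projectPoints(np.atleast_2d(X).astype(float),cv2.Rodrigues(i[:3,:3])[0],i[:3,3],K,d)[0][:,0]
E
python3 - <<'E'
import cv2,numpy as np
a=cv2.imread("pics/top0.png")[165:285,255:425];b=cv2.imread("pics/scene0.png")[180:380,270:450]
a=cv2.resize(a,(680,480),interpolation=cv2.INTER_CUBIC);b=cv2.resize(b,(540,600),interpolation=cv2.INTER_CUBIC)
cv2.imwrite("pics/ta.png",a);cv2.imwrite("pics/sb.png",b)
E
```

```text
(no output)
```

View pics/ta.png

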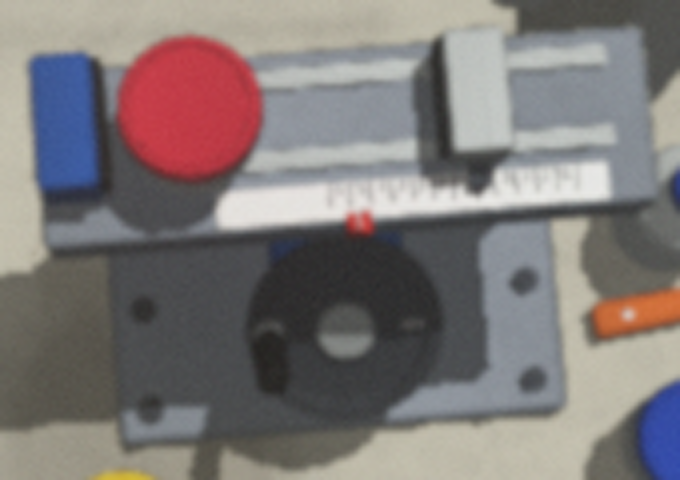

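View pics/sb.png

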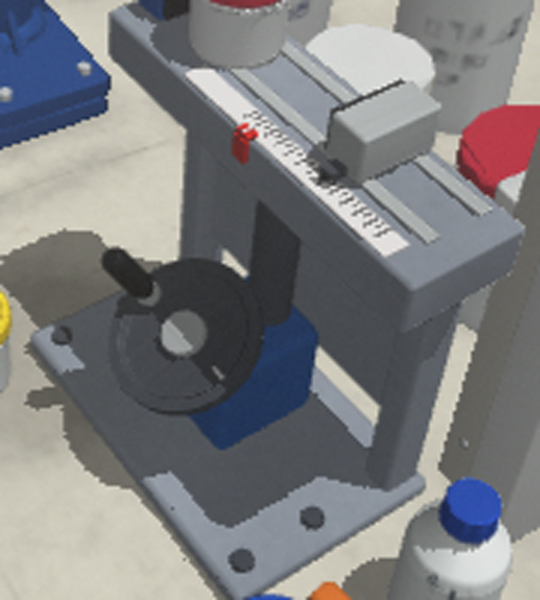

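The top crop shows deck corners at about (48,240) and (658,203), handle at (269,358), pointer at (480,190), rider at (358,222). The scene crop has the handle at (131,274), the pointer tip at (322,178) and the rider at (245,132).

```bash
python3 - <<'E'
from h import *
np.set_printoptions(precision=4,suppress=True)
t=campose("top");s=campose("scene")
T=lambda x,y:(255+(x+.5)/4-.5,165+(y+.5)/4-.5)
S=lambda x,y:(270+(x+.5)/3-.5,180+(y+.5)/3-.5)
fl=onz(t,T(48,240),.28);fr=onz(t,T(658,203),.28);rr=onz(t,T(640,28),.28)
print(fl,fr,rr, np.linalg.norm(fl-fr))
sfr=onz(s,S(410,293),.28);srr=onz(s,S(522,230),.28);sfl=onz(s,S(110,35),.28);print("scene",sfl,sfr,srr)
# foot corners
f=[onz(t,T(*p),.012) for p in((122,442),(565,408))];print("foot",f)
yv=fl-fr;yaw=np.arctan2(-yv[0],yv[1]);print("yaw",np.degrees(yaw))
yv=sfl-sfr;print("yaw s",np.degrees(np.arctan2(-yv[0],yv[1])))
print("handle",tri(t,T(269,358),s,S(131,274)))
print("wheelhub",tri(t,T(346,330),s,S(183,332)))
c,si=np.cos(yaw),np.sin(yaw);M=np.array([[c,-si,0],[si,c,0],[0,0,1]])
for mid in ((fl+fr)/2,(sfl+sfr)/2):
    o=mid-M@[-.018,0,.28];print("origin",o,"wheel_centre",o+M@(np.array([-.05,0,.115])+.038*np.array([-.5,0,.866])))
for nm,p,q,z in(("pointer",(480,190),(322,178),.283),("rider",(358,222),(245,132),.286)):
    print(nm,onz(t,T(*p),z),onz(s,S(*q),z),tri(t,T(*p),s,S(*q)))
for p in [(190,109)]: print("redlid",onz(t,T(*p),.345))
print("yellow",onz(t,(286,298),.074))
E
```

```text
[0.6105 0.0185 0.28  ] [ 0.6278 -0.2768  0.28  ] [ 0.7148 -0.2704  0.28  ] 0.29579268331307057
scene [ 0.5943 -0.0065  0.28  ] [ 0.6262 -0.2813  0.28  ] [ 0.7111 -0.2732  0.28  ]
foot [array([ 0.528, -0.001,  0.012]), array([ 0.5476, -0.2679,  0.012 ])]
yaw 3.3557180262846122
yaw s 6.638290810807195
handle (array([ 0.5663, -0.0889,  0.144 ]), [np.float64(0.00045171405608874), np.float64(0.0004517140560889372)])
wheelhub (array([ 0.5837, -0.1316,  0.1186]), [np.float64(5.739050683912266e-05), np.float64(5.7390506839233456e-05)])
origin [ 0.6372 -0.1281  0.    ] wheel_centre [ 0.5683 -0.1322  0.1479]
origin [ 0.6282 -0.1429  0.    ] wheel_centre [ 0.5593 -0.1469  0.1479]
pointer [ 0.6338 -0.19    0.283 ] [ 0.6349 -0.188   0.283 ] (array([ 0.6334, -0.1898,  0.2851]), [np.float64(6.976191750630029e-05), np.float64(6.976191750610742e-05)])
rider [ 0.6179 -0.1309  0.286 ] [ 0.6155 -0.1358  0.286 ] (array([ 0.6187, -0.1312,  0.2812]), [np.float64(0.00014882181758987074), np.float64(0.00014882181758979742)])
redlid [ 0.6608 -0.052   0.345 ]
yellow [ 0.4723 -0.007   0.074 ]
```

```bash
python3 - <<'E'
from h import *
np.set_printoptions(precision=3,suppress=True)
t=campose("top");s=campose("scene")
print("bucket",tri(t,(123,278),s,(217,172)))
print("stirrer bottom of motor", tri(t,(45,257),s,(198,62)))
for z in(.4,.5,.6,.7):print(z,"motor front",onz(t,(20,300),z),"right",onz(t,(83,265),z),"top scene",onz(s,(195,60),z))
for z in (.5,.7,.9):print("shelf edge",z,onz(t,(300,48),z))
from scipy.spatial.transform import Rotation
X=np.array([.257,.597,.222]);print("tcp in top",proj(t,X),"scene",proj(s,X))
im=np.hstack([cams.read_camera("wrist")]);cv2.imwrite("pics/w0.png",im)
E
```

```text
bucket (array([0.517, 0.349, 0.137]), [np.float64(0.002166163230063367), np.float64(0.002166163230063308)])
stirrer bottom of motor (array([0.532, 0.395, 0.407]), [np.float64(0.0048585175869103915), np.float64(0.004858517586910456)])
0.4 motor front [0.462 0.441 0.4  ] right [0.524 0.326 0.4  ] top scene [0.53  0.431 0.4  ]
0.5 motor front [0.461 0.384 0.5  ] right [0.516 0.282 0.5  ] top scene [0.462 0.161 0.5  ]
0.6 motor front [0.46  0.327 0.6  ] right [0.509 0.237 0.6  ] top scene [ 0.393 -0.109  0.6  ]
0.7 motor front [0.46  0.269 0.7  ] right [0.501 0.192 0.7  ] top scene [ 0.325 -0.379  0.7  ]
shelf edge 0.5 [ 0.864 -0.053  0.5  ]
shelf edge 0.7 [ 0.763 -0.06   0.7  ]
shelf edge 0.9 [ 0.663 -0.067  0.9  ]
tcp in top [[ -6.381 398.431]] scene [[ 86.349 124.186]]
```

View pics/w0.png

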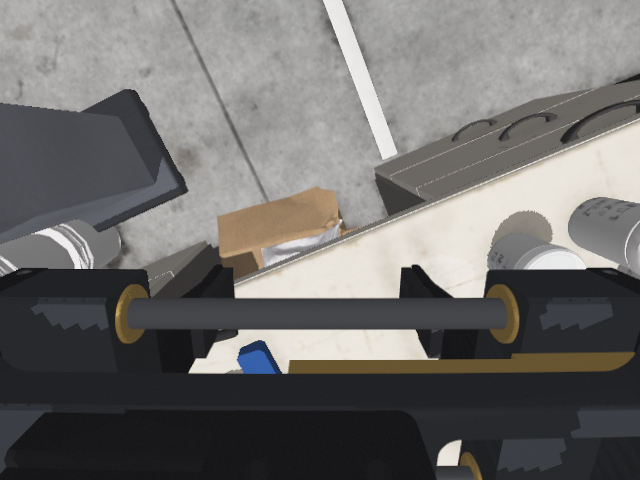

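The start picture looks down the bench's front edge, with the mixer's blue foot and some pots ahead. The arm is left of the mixer, so I'll pass in front of it, yawing the tool to the clamp's 4° on the way.

Request:
{"fn": "arm_command", "kwargs": {
  "series": "0 0 -8 -0.06 0;0 0 -8 -0.06 0;0 0 -8 -0.06 0;0 0 -8 -0.06 0;0 0 -8 -0.06 0;0 0 -8 -0.06 0;0 0 -8 -0.06 0;0 0 -8 -0.06 0;0 -25 0 0 0;0 -25 0 0 0;0 -25 0 0 0;0 -25 0 0 0;0 -25 0 0 0;0 -25 0 0 0;0 -25 0 0 0;0 -25 0 0 0;0 -25 0 0 0;0 -25 0 0 0"
}}

```text
time_s: 1.65
tool_pos: [0.2754, 0.3462, 0.2863]
tool_rot: [-180.0, -0.0, -175.8]
force: [1.0, 0.4, -0.5]
grip_width: 0.0867
grasp_force: 0.0
```

Request:
{"fn": "arm_command", "kwargs": {
  "series": "-12 -23.5 0 0 0;-12 -23.5 0 0 0;-12 -23.5 0 0 0;-12 -23.5 0 0 0;-12 -23.5 0 0 0;-12 -23.5 0 0 0;-12 -23.5 0 0 0;-12 -23.5 0 0 0;-12 -23.5 0 0 0;-12 -23.5 0 0 0;-12 -23.5 0 0 0;-12 -23.5 0 0 0;-12 -23.5 0 0 0;-12 -23.5 0 0 0;0 0 -30 0 0;0 0 -30 0 0;0 0 -30 0 0;0 0 -30 0 0;0 0 -30 0 0;0 0 -30 0 0"
}}

```text
time_s: 3.32
tool_pos: [0.4667, 0.0317, 0.4679]
tool_rot: [180.0, 0.0, -175.8]
force: [0.8, -0.9, 0.6]
grip_width: 0.0871
grasp_force: 0.0
```

```bash
python3 -c "
from cell import telemetry as t
print(t.get_obs())"
```

```text
{'time_s': 3.3167, 'qpos': array([-37.14263733,  -5.56631602,  27.14435602,  81.18748702,
         2.59330448, 103.75116185,  84.70476664]), 'joint_velocities': array([ -0.13040982,  10.91207227,   3.2655891 , -49.81824903,
        -4.06765511,  39.80228947,   4.57934658]), 'effort': array([ -0.13739395, -23.02170932,  -1.87836282, -28.38761687,
         0.08222475,  -0.48711581,  -0.10290135]), 'tool_pos': array([0.46674078, 0.03165701, 0.46793619]), 'tool_rot': array([ 1.79982200e+02,  2.44759533e-03, -1.75804188e+02]), 'force': array([ 0.81217629, -0.86115473,  0.55059445]), 'wrist_torque': array([ 0.06812345,  0.03237787, -0.00955573]), 'grasp_force': 0.0, 'grip_width': 0.08710338169948754}
```

Request:
{"fn": "arm_command", "kwargs": {
  "series": "0 0 -20 0 0;0 0 -20 0 0;0 0 -20 0 0;0 0 -20 0 0;0 0 -20 0 0;0 0 -20 0 0;0 0 0 0 0"
}}

```text
time_s: 3.9
tool_pos: [0.4685, 0.0319, 0.5895]
tool_rot: [180.0, 0.4, -175.8]
force: [0.6, -0.7, 0.6]
grip_width: 0.087
grasp_force: 0.0
```

```bash
cat > st.py <<'E'
from h import *
np.set_printoptions(precision=4,suppress=True)
o=telemetry.get_obs();print(o["time_s"],o["qpos"].round(1),o["tool_pos"],o["tool_rot"].round(2))
M=R.from_euler('xyz',o["tool_rot"],degrees=True).as_matrix();z=M[:,2]
print("z lean",np.degrees(np.arccos(-z[2])),"az",np.degrees(np.arctan2(z[1],z[0])),"\n",M)
E
python3 st.py
```

```text
3.9 [-36.    0.8  29.7  61.3  -0.5 117.6  87.7] [0.4685 0.0319 0.5895] [ 179.98    0.41 -175.81]
z lean 0.4084799718819317 az 7.356816038329369 
 [[-0.9973 -0.0731  0.0071]
 [-0.0731  0.9973  0.0009]
 [-0.0071  0.0004 -1.    ]]
```

Joint 6 has reached its limit and the tool is starting to lean outward, the way the wheel needs. I'll keep going up.

Request:
{"fn": "arm_command", "kwargs": {
  "series": "0 0 -20 0 0;0 0 -20 0 0;0 0 -20 0 0;0 0 -20 0 0;0 0 -20 0 0;0 0 0 0 0"
}}

```text
time_s: 4.4
tool_pos: [0.465, 0.0314, 0.6251]
tool_rot: [179.7, 4.8, -175.8]
force: [0.1, 1.2, 0.7]
grip_width: 0.0871
grasp_force: 0.0
```

```bash
python3 st.py
```

```text
4.4 [-29.   -0.6  21.7  58.1   0.2 117.7  87. ] [0.465  0.0314 0.6251] [ 179.73    4.78 -175.8 ]
z lean 4.791547898824633 az 7.495771228412086 
 [[-0.9938 -0.0737  0.0828]
 [-0.073   0.9973  0.0109]
 [-0.0834  0.0048 -0.9965]]
```

Request:
{"fn": "arm_command", "kwargs": {
  "series": "0 0 -40 0 0;0 0 -40 0 0;0 0 -40 0 0;0 0 -40 0 0;0 0 -40 0 0;0 0 -40 0 0;0 0 -40 0 0;0 0 -40 0 0;0 0 0 0 0"
}}

```text
time_s: 5.15
tool_pos: [0.4288, 0.0258, 0.726]
tool_rot: [179.4, 17.2, -176.1]
force: [-1.3, 1.8, 0.3]
grip_width: 0.0872
grasp_force: 0.0
```

```bash
python3 st.py
```

```text
5.15 [ 24.5  -4.9 -26.1  49.5  -3.8 117.7  89.8] [0.4288 0.0258 0.726 ] [ 179.41   17.24 -176.15]
z lean 17.249952448583898 az 5.839008395939193 
 [[-0.9529 -0.0702  0.295 ]
 [-0.0641  0.9975  0.0302]
 [-0.2964  0.0098 -0.955 ]]
```

Request:
{"fn": "arm_command", "kwargs": {
  "series": "0 0 -40 0 0;0 0 -40 0 0;0 0 -40 0 0;0 0 -40 0 0;0 0 -40 0 0;0 0 -40 0 0;0 0 -40 0 0;0 0 0 0 0"
}}

```text
time_s: 5.82
tool_pos: [0.3528, 0.0204, 0.8193]
tool_rot: [179.2, 29.9, -176.0]
force: [-0.8, 0.0, 1.7]
grip_width: 0.087
grasp_force: 0.0
```

```bash
python3 st.py
```

```text
5.8167 [  7.  -12.8  -7.9  45.1  -4.4 117.7  89.9] [0.3528 0.0204 0.8193] [ 179.23   29.9  -176.04]
z lean 29.9054297358712 az 5.5097957531085004 
 [[-0.8649 -0.0757  0.4963]
 [-0.0598  0.9971  0.0479]
 [-0.4984  0.0117 -0.8668]]
```

The tool now leans 29.9° at azimuth 5.5°. Next is a viewing pose over the scale.

Request:
{"fn": "arm_command", "kwargs": {
  "series": "0.5 -12.8 31 0 0;0.5 -12.8 31 0 0;0.5 -12.8 31 0 0;0.5 -12.8 31 0 0;0.5 -12.8 31 0 0;0.5 -12.8 31 0 0;0.5 -12.8 31 0 0;0.5 -12.8 31 0 0;0.5 -12.8 31 0 0;0.5 -12.8 31 0 0;0.5 -12.8 31 0 0;0.5 -12.8 31 0 0;0.5 -12.8 31 0 0;0.5 -12.8 31 0 0;0.5 -12.8 31 0 0;0.5 -12.8 31 0 0;0 0 0 0 0;0 0 0 0 0"
}}

```text
time_s: 7.32
tool_pos: [0.611, -0.1618, 0.3771]
tool_rot: [178.9, 28.5, -176.2]
force: [-0.2, 0.3, 1.1]
grip_width: 0.0871
grasp_force: 0.0
```

```bash
python3 st.py; python3 - <<'E'
from h import *
import json
o=telemetry.get_obs();im=cams.read_camera("wrist");cv2.imwrite("pics/w1.png",im)
json.dump([list(o["tool_pos"]),list(o["tool_rot"])],open("w1.json","w"))
E
```

```text
7.3167 [ 20.9  -5.   -1.5  96.6 -13.5  63.  116.9] [ 0.611  -0.1618  0.3771] [ 178.86   28.48 -176.23]
z lean 28.49595524900046 az 6.156827835561095 
 [[-0.8771 -0.0751  0.4743]
 [-0.0577  0.997   0.0512]
 [-0.4768  0.0175 -0.8789]]
```

View pics/w1.png

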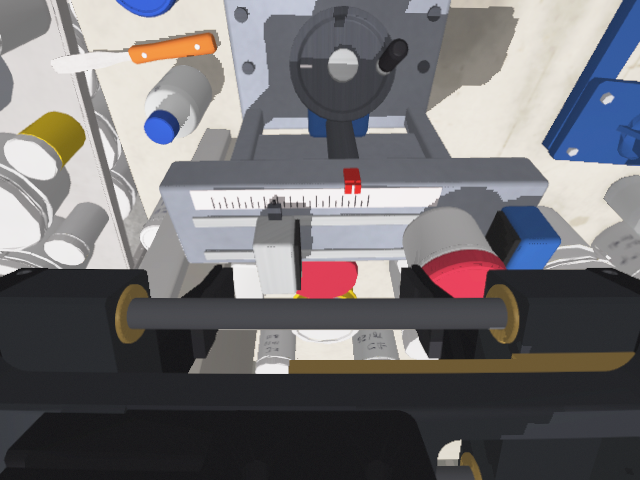

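The wrist view, upside down with +y to the right, shows the pointer at about (275,200), the rider's white line at (352,187), the hub at (343,64) and the handle at (393,55).

```bash
python3 - <<'E'
import cv2
a=cv2.imread("pics/w1.png")
c=cv2.resize(a[160:225,200:400],(800,260),interpolation=cv2.INTER_CUBIC)
d=cv2.resize(a[0:125,280:440],(640,500),interpolation=cv2.INTER_CUBIC)[:330]
import numpy as np
o=np.zeros((590,800,3),np.uint8);o[:260]=c;o[260:,:640]=d;cv2.imwrite("pics/w1z.png",o)
E
```

```text
(no output)
```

View pics/w1z.png

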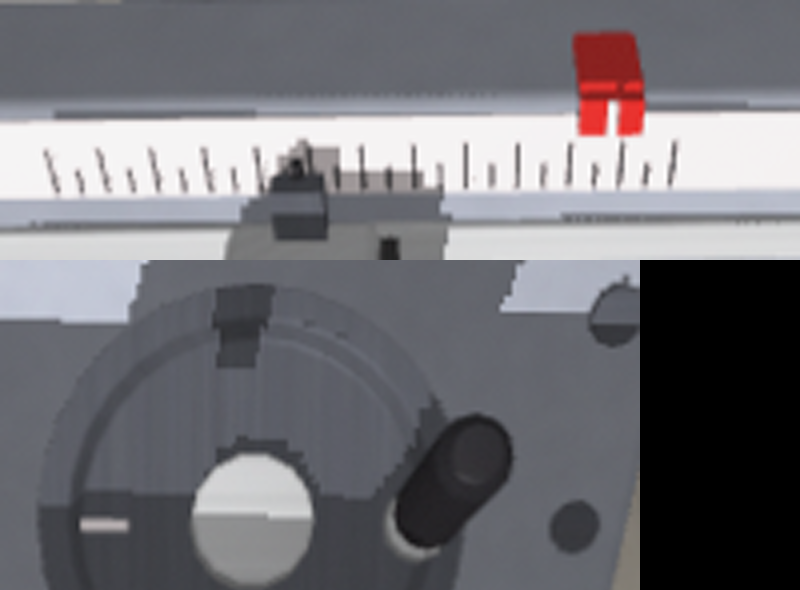

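The zoom puts the pointer tip at (302,145) and the rider line at (613,115), with 52.2 px per 10 mm. That makes the gap about 60 mm, or 30 clicks. The handle end is at pixel (400,48), its base at (384,68) and the hub at (343,65).

```bash
python3 - <<'E'
from h import *
import json
np.set_printoptions(precision=4,suppress=True)
p,r=json.load(open("w1.json"));w=campose("wrist",dict(tool_pos=p,tool_rot=r));t=campose("top")
P=lambda x,y:(200+(x+.5)/4-.5,160+(y+.5)/4-.5)
fl=onz(w,(548,165),.28);fr=onz(w,(165,165),.28);print("deck front corners",fl,fr,(fl+fr)/2)
sc=[onz(w,P(x,y),.2805) for x,y in((46,150),(675,143))];print(sc,np.linalg.norm(sc[0]-sc[1]))
d=sc[1]-sc[0];print("yaw",np.degrees(np.arctan2(-d[0],d[1])));u=d/np.linalg.norm(d)
for zp,zr in((.2815,.281),(.283,.284),(.285,.287)):
    a=onz(w,P(302,145),zp);b=onz(w,P(613,116),zr);print(zp,zr,a,b,"gap",(b-a)@u*1000)
yaw=np.radians(4.2);ax=np.array([-.5*np.cos(yaw),-.5*np.sin(yaw),.866])
h=onz(w,(343,65),.1186);print("hub",h)
wc=h+.034*ax;print("wc",wc)
def onpl(cp,px,q,n):
    o,v=ray(cp,px);return o+v*((q-o)@n)/(v@n)
e=onpl(w,(400,48),wc+.028*ax,ax);print("handle end",e,"mid",e-.028*ax, "r",np.linalg.norm(e-.028*ax-wc))
up=np.array([.866*np.cos(yaw),.866*np.sin(yaw),.5]);lf=np.array([-np.sin(yaw),np.cos(yaw),0])
m=e-.028*ax-wc;print("u,l",m@up,m@lf)
E
```

```text
deck front corners [0.5879 0.0069 0.28  ] [ 0.6059 -0.2684  0.28  ] [ 0.5969 -0.1307  0.28  ]
[array([ 0.6325, -0.2397,  0.2805]), array([ 0.6234, -0.1195,  0.2805])] 0.1204628669882407
yaw 4.318886368021574
0.2815 0.281 [ 0.6276 -0.1908  0.2815] [ 0.6175 -0.1325  0.281 ] gap 58.84790652907572
0.283 0.284 [ 0.6264 -0.1906  0.283 ] [ 0.6153 -0.1331  0.284 ] gap 58.19132787437815
0.285 0.287 [ 0.6249 -0.1905  0.285 ] [ 0.6132 -0.1337  0.287 ] gap 57.46575328370089
hub [ 0.5798 -0.1327  0.1186]
wc [ 0.5628 -0.1339  0.148 ]
handle end [ 0.5463 -0.092   0.1727] mid [ 0.5603 -0.091   0.1484] r 0.04305219975256217
u,l 0.0007599097623447091 0.043045492392097505
```

Request:
{"fn": "arm_command", "kwargs": {
  "series": "13.5 9.7 -4.6 0 0;13.5 9.7 -4.6 0 0;13.5 9.7 -4.6 0 0;13.5 9.7 -4.6 0 0;13.5 9.7 -4.6 0 0;13.5 9.7 -4.6 0 0;13.5 9.7 -4.6 0 0;13.5 9.7 -4.6 0 0;5.8 -0.2 14 0 0;5.8 -0.2 14 0 0;5.8 -0.2 14 0 0;5.8 -0.2 14 0 0;5.8 -0.2 14 0 0;5.8 -0.2 14 0 0;5.8 -0.2 14 0 0;5.8 -0.2 14 0 0;0 0 0 0 0;0 0 0 0 0"
}}

```text
time_s: 8.87
tool_pos: [0.5328, -0.1003, 0.2435]
tool_rot: [178.4, 27.7, -176.0]
force: [0.5, -0.7, 1.0]
grip_width: 0.087
grasp_force: 0.0
```

```bash
python3 st.py; cat > to.py <<'E'
import sys
from h import *
o=telemetry.get_obs();M=R.from_euler('xyz',o["tool_rot"],degrees=True).as_matrix()
X=np.array([float(a) for a in sys.argv[1:4]]);print("tool shift mm",(M.T@(X-o["tool_pos"])*1000).round(1))
E
python3 to.py .570 -.0893 .134
```

```text
8.8667 [ 24.8 -13.8  -8.7 118.8 -16.5  50.2 118.1] [ 0.5328 -0.1003  0.2435] [ 178.45   27.66 -176.03]
z lean 27.697870758256595 az 7.318285333993437 
 [[-0.8836 -0.0818  0.461 ]
 [-0.0614  0.9964  0.0592]
 [-0.4642  0.024  -0.8854]]
tool shift mm [ 17.2   5.3 114.8]
```

Request:
{"fn": "arm_command", "kwargs": {
  "series": "8.6 2.6 0 0 0;8.6 2.6 0 0 0;0 0 12 0 0;0 0 12 0 0;0 0 12 0 0;0 0 12 0 0;0 0 12 0 0;0 0 0 0 0;0 0 0 0 0"
}}

```text
time_s: 9.62
tool_pos: [0.5438, -0.093, 0.1814]
tool_rot: [178.4, 27.6, -176.1]
force: [-0.4, -0.5, -0.1]
grip_width: 0.0872
grasp_force: 0.0
```

```bash
python3 st.py;python3 to.py .570 -.0893 .134; python3 - <<'E'
from h import *
im=cams.read_camera("wrist");cv2.imwrite("pics/w2.png",im)
E
```

```text
9.6167 [ 24.2  -9.7 -10.  122.8 -17.1  42.  118.5] [ 0.5438 -0.093   0.1814] [ 178.41   27.55 -176.09]
z lean 27.596888001519233 az 7.3460414596469485 
 [[-0.8845 -0.081   0.4594]
 [-0.0605  0.9964  0.0592]
 [-0.4626  0.0246 -0.8862]]
tool shift mm [-1.5  0.4 54.2]
```

View pics/w2.png

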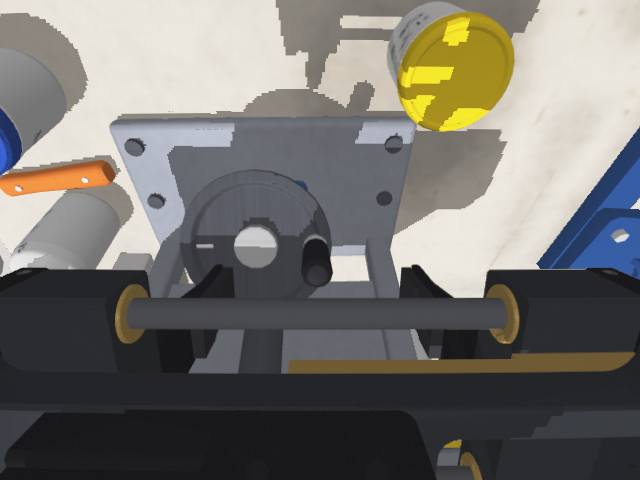

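The handle end shows at (317,275), where I'd expect it for a centred approach (col 317, row 276). So I go in and close.

Request:
{"fn": "arm_command", "kwargs": {
  "series": "0 0 9 0 0;0 0 9 0 0;0 0 9 0 0;0 0 9 0 0;0 0 9 0 0;0 0 9 0 0;0 0 0 0 0;0 0 0 0 0;0 0 0 0 255;0 0 0 0 255;0 0 0 0 255;0 0 0 0 255;0 0 0 0 255;0 0 0 0 255;0 0 0 0 255;0 0 0 0 255",
  "squeeze": 25
}}

```text
time_s: 11.0
tool_pos: [0.5692, -0.09, 0.1334]
tool_rot: [178.4, 27.6, -176.1]
force: [-0.2, -0.0, 0.1]
grip_width: 0.0415
grasp_force: 0.0
```

```bash
python3 st.py
```

```text
11.0 [ 23.4  -3.4 -11.1 123.3 -16.9  34.9 118.2] [ 0.5692 -0.09    0.1334] [ 178.42   27.58 -176.09]
z lean 27.62567846444608 az 7.316495406736615 
 [[-0.8843 -0.0808  0.4599]
 [-0.0604  0.9964  0.0591]
 [-0.463   0.0244 -0.886 ]]
```

```bash
python3 - <<'E'
import numpy as np
a=np.radians(np.arange(0,361,15));u=43*np.sin(a);l=43*np.cos(a)
print(";".join(f"{-x:.1f} {y:.1f} {-.042*x+.025*y:.1f} 0 255" for x,y in zip(np.diff(u),np.diff(l))))
E
```

```text
-11.1 -1.5 -0.5 0 255;-10.4 -4.3 -0.5 0 255;-8.9 -6.8 -0.5 0 255;-6.8 -8.9 -0.5 0 255;-4.3 -10.4 -0.4 0 255;-1.5 -11.1 -0.3 0 255;1.5 -11.1 -0.2 0 255;4.3 -10.4 -0.1 0 255;6.8 -8.9 0.1 0 255;8.9 -6.8 0.2 0 255;10.4 -4.3 0.3 0 255;11.1 -1.5 0.4 0 255;11.1 1.5 0.5 0 255;10.4 4.3 0.5 0 255;8.9 6.8 0.5 0 255;6.8 8.9 0.5 0 255;4.3 10.4 0.4 0 255;1.5 11.1 0.3 0 255;-1.5 11.1 0.2 0 255;-4.3 10.4 0.1 0 255;-6.8 8.9 -0.1 0 255;-8.9 6.8 -0.2 0 255;-10.4 4.3 -0.3 0 255;-11.1 1.5 -0.4 0 255
```

Request:
{"fn": "arm_command", "kwargs": {
  "series": "0 0 0 0 255;0 0 0 0 255;0 0 0 0 255;0 0 0 0 255;0 0 0 0 255;0 0 0 0 255"
}}

```text
time_s: 11.5
tool_pos: [0.5692, -0.0905, 0.1334]
tool_rot: [178.4, 27.6, -176.1]
force: [-0.9, -0.8, -0.2]
grip_width: 0.0174
grasp_force: 25.0
```

The handle is gripped. I'll do a first quarter turn and check it.

Request:
{"fn": "arm_command", "kwargs": {
  "series": "-11.1 -1.5 -0.5 0 255;-10.4 -4.3 -0.5 0 255;-8.9 -6.8 -0.5 0 255;-6.8 -8.9 -0.5 0 255;-4.3 -10.4 -0.4 0 255;-1.5 -11.1 -0.3 0 255;0 0 0 0 255"
}}

```text
time_s: 12.08
tool_pos: [0.6096, -0.1309, 0.1546]
tool_rot: [178.4, 27.6, -176.1]
force: [0.3, 1.1, 0.6]
grip_width: 0.0171
grasp_force: 25.0
```

```bash
python3 st.py;python3 -c "
from cell import telemetry as t;o=t.get_obs();print(o['force'],o['grip_width'],o['grasp_force'])"
```

```text
12.0833 [ 25.    1.5  -9.3 115.9 -16.8  38.2 121.1] [ 0.6096 -0.1309  0.1546] [ 178.4    27.57 -176.12]
z lean 27.609682503156467 az 7.341158640120867 
 [[-0.8844 -0.0805  0.4596]
 [-0.06    0.9964  0.0592]
 [-0.4628  0.0248 -0.8861]]
[0.25017412 1.10048912 0.61662339] 0.01709399013276831 24.99643956514774
```

The forces are tiny and the path is right. Continuing the turn.

Request:
{"fn": "arm_command", "kwargs": {
  "series": "1.5 -11.1 -0.2 0 255;4.3 -10.4 -0.1 0 255;6.8 -8.9 0.1 0 255;8.9 -6.8 0.2 0 255;10.4 -4.3 0.3 0 255;11.1 -1.5 0.4 0 255;11.1 1.5 0.5 0 255;10.4 4.3 0.5 0 255;8.9 6.8 0.5 0 255;6.8 8.9 0.5 0 255;4.3 10.4 0.4 0 255;1.5 11.1 0.3 0 255;-1.5 11.1 0.2 0 255;-4.3 10.4 0.1 0 255;-6.8 8.9 -0.1 0 255;-8.9 6.8 -0.2 0 255;-10.4 4.3 -0.3 0 255;-11.1 1.5 -0.4 0 255;0 0 0 0 255"
}}

```text
time_s: 13.67
tool_pos: [0.5692, -0.0905, 0.1333]
tool_rot: [178.5, 27.5, -176.1]
force: [-2.8, -1.7, 1.1]
grip_width: 0.0175
grasp_force: 25.0
```

```bash
python3 st.py;python3 to.py .5692 -.0905 .1334
```

```text
13.6667 [ 25.4  -3.3 -13.  123.2 -17.   34.9 118.3] [ 0.5692 -0.0905  0.1333] [ 178.47   27.54 -176.09]
z lean 27.57738875966433 az 7.221260265428696 
 [[-0.8846 -0.0805  0.4593]
 [-0.0604  0.9965  0.0582]
 [-0.4623  0.0237 -0.8864]]
tool shift mm [-0.  -0.  -0.1]
```

One full turn closed exactly. Second turn.

Request:
{"fn": "arm_command", "kwargs": {
  "series": "-11.1 -1.5 -0.5 0 255;-10.4 -4.3 -0.5 0 255;-8.9 -6.8 -0.5 0 255;-6.8 -8.9 -0.5 0 255;-4.3 -10.4 -0.4 0 255;-1.5 -11.1 -0.3 0 255;1.5 -11.1 -0.2 0 255;4.3 -10.4 -0.1 0 255;6.8 -8.9 0.1 0 255;8.9 -6.8 0.2 0 255;10.4 -4.3 0.3 0 255;11.1 -1.5 0.4 0 255;11.1 1.5 0.5 0 255;10.4 4.3 0.5 0 255;8.9 6.8 0.5 0 255;6.8 8.9 0.5 0 255;4.3 10.4 0.4 0 255;1.5 11.1 0.3 0 255"
}}

```text
time_s: 15.17
tool_pos: [0.5354, -0.1392, 0.1117]
tool_rot: [178.7, 27.8, -176.3]
force: [4.4, -0.8, -2.6]
grip_width: 0.0177
grasp_force: 25.0
```

Request:
{"fn": "arm_command", "kwargs": {
  "series": "-1.5 11.1 0.2 0 255;-4.3 10.4 0.1 0 255;-6.8 8.9 -0.1 0 255;-8.9 6.8 -0.2 0 255;-10.4 4.3 -0.3 0 255;-11.1 1.5 -0.4 0 255;0 0 0 0 255;0 0 0 0 255"
}}

```text
time_s: 15.83
tool_pos: [0.569, -0.0905, 0.1332]
tool_rot: [178.4, 27.6, -176.1]
force: [-1.6, -2.1, 0.4]
grip_width: 0.0173
grasp_force: 25.0
```

```bash
python3 st.py; python3 - <<'E'
from h import *
o=[]
for n,(x,y,w,h) in(("top",(325,195,80,40)),("scene",(320,205,90,60))):
    im=cams.read_camera(n);cv2.imwrite(f"pics/{n}2.png",im)
    o.append(cv2.resize(im[y:y+h,x:x+w],(560,280 if n=="top" else 300),interpolation=cv2.INTER_CUBIC))
cv2.imwrite("pics/ch.png",np.vstack(o))
E
```

```text
15.8333 [ 27.5  -3.3 -15.  123.2 -17.3  34.9 118.6] [ 0.569  -0.0905  0.1332] [ 178.44   27.59 -176.12]
z lean 27.63427749816988 az 7.244620206490102 
 [[-0.8842 -0.0803  0.4601]
 [-0.06    0.9965  0.0585]
 [-0.4632  0.0241 -0.8859]]
```

View pics/ch.png

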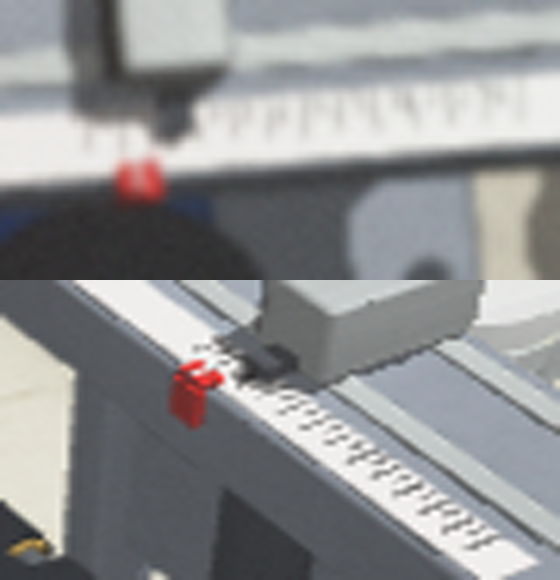

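After two turns the pointer is about 10 mm short: in the top crop the tip is at (173,135) and the rider at (140,180). That suggests 29 clicks in all, so I wind five more, let go, and look closely.

Request:
{"fn": "arm_command", "kwargs": {
  "series": "-11.1 -1.5 -0.5 0 255;-10.4 -4.3 -0.5 0 255;-8.9 -6.8 -0.5 0 255;-6.8 -8.9 -0.5 0 255;-4.3 -10.4 -0.4 0 255;-1.5 -11.1 -0.3 0 255;1.5 -11.1 -0.2 0 255;4.3 -10.4 -0.1 0 255;6.8 -8.9 0.1 0 255;8.9 -6.8 0.2 0 255;0 0 0 0 255;0 0 0 0 255;0 0 0 0 255"
}}

```text
time_s: 17.02
tool_pos: [0.5937, -0.169, 0.1439]
tool_rot: [178.4, 27.6, -176.1]
force: [2.1, -1.4, -1.0]
grip_width: 0.0169
grasp_force: 25.0
```

```bash
python3 st.py; python3 - <<'E'
import numpy as np
from h import *
o=telemetry.get_obs();print(o["force"])
d=o["tool_pos"]-np.array([.5692,-.0905,.1334]);y=np.radians(4.25)
up=np.array([.866*np.cos(y),.866*np.sin(y),.5]);lf=np.array([-np.sin(y),np.cos(y),0])
print("angle",np.degrees(np.arctan2(d@up,d@lf+.043)))
E
```

```text
17.0167 [ 31.9   2.1 -11.1 116.6 -20.   38.2 128.4] [ 0.5937 -0.169   0.1439] [ 178.45   27.62 -176.12]
z lean 27.66434222459877 az 7.2219089164826435 
 [[-0.884  -0.0802  0.4606]
 [-0.06    0.9965  0.0584]
 [-0.4637  0.024  -0.8857]]
[ 2.08183489 -1.42636713 -0.97394855]
angle 150.04232633464397
```

Request:
{"fn": "arm_command", "kwargs": {
  "series": "0 0 0 0 100;0 0 0 0 100;0 0 0 0 100;0 0 0 0 100;0 0 0 0 100;0 0 0 0 100;0 0 0 0 100;0 0 0 0 100;0 0 -12 0 100;0 0 -12 0 100;0 0 -12 0 100;0 0 -12 0 100;0 0 -12 0 100;0 0 -12 0 100;0 0 -12 0 100;0 0 -12 0 100;0 0 -12 0 100;0 0 -12 0 100"
}}

```text
time_s: 18.52
tool_pos: [0.5376, -0.1762, 0.2524]
tool_rot: [178.5, 27.7, -176.1]
force: [-0.1, -0.2, -0.3]
grip_width: 0.0527
grasp_force: 0.0
```

```bash
python3 st.py; python3 to.py .47 -.16 .385
```

```text
18.5167 [ 34.3  -9.5  -8.6 114.4 -20.2  52.9 128.8] [ 0.5376 -0.1762  0.2524] [ 178.5    27.67 -176.09]
z lean 27.712460586834563 az 7.149637471727637 
 [[-0.8835 -0.0804  0.4614]
 [-0.0604  0.9965  0.0579]
 [-0.4645  0.0233 -0.8853]]
tool shift mm [  -2.8   24.7 -147.7]
```

Request:
{"fn": "arm_command", "kwargs": {
  "series": "-5.9 2.5 -15.6 0 100;-5.9 2.5 -15.6 0 100;-5.9 2.5 -15.6 0 100;-5.9 2.5 -15.6 0 100;-5.9 2.5 -15.6 0 100;-5.9 2.5 -15.6 0 100;-5.9 2.5 -15.6 0 100;-5.9 2.5 -15.6 0 100;-11 -1.1 7.7 0 100;-11 -1.1 7.7 0 100;-11 -1.1 7.7 0 100;-11 -1.1 7.7 0 100;-11 -1.1 7.7 0 100;-11 -1.1 7.7 0 100;0 0 0 0 100;0 0 0 0 100;0 0 0 0 100"
}}

```text
time_s: 19.93
tool_pos: [0.6003, -0.1607, 0.3734]
tool_rot: [178.5, 27.6, -176.1]
force: [-0.3, -0.6, 0.3]
grip_width: 0.053
grasp_force: 0.0
```

```bash
python3 st.py; python3 - <<'E'
from h import *
import json
o=telemetry.get_obs();im=cams.read_camera("wrist");cv2.imwrite("pics/w3.png",im)
json.dump([list(o["tool_pos"]),list(o["tool_rot"])],open("w3.json","w"))
w=campose("wrist",o);print(w[2][:3,3])
p=proj(w,[.616,-.133,.283])[0];print(p)
hsv=cv2.cvtColor(im,cv2.COLOR_BGR2HSV);m=((hsv[...,1]>150)&((hsv[...,0]<8)|(hsv[...,0]>172))).astype(np.uint8)
x,y=int(p[0]),int(p[1]);print("red",[s.tolist() for s in cv2.connectedComponentsWithStats(m)[2] if s[4]>40][1:])
x0=max(0,min(540,x-50));y0=max(0,min(430,y-35))
print(x0,y0);cv2.imwrite("pics/w3z.png",cv2.resize(im[y0:y0+75,x0:x0+100],(800,600),interpolation=cv2.INTER_CUBIC))
E
```

```text
19.9333 [ 33.2  -5.3 -12.4  96.9 -15.2  64.2 118.6] [ 0.6003 -0.1607  0.3734] [ 178.46   27.61 -176.11]
z lean 27.647779961236203 az 7.207655775400955 
 [[-0.8841 -0.0803  0.4604]
 [-0.0602  0.9965  0.0582]
 [-0.4634  0.0238 -0.8858]]
[ 0.46079704 -0.17462192  0.48408899]
[348.66945771 204.50457976]
red [[340, 184, 17, 25, 339], [443, 266, 40, 4, 131], [282, 275, 45, 24, 1019], [408, 276, 19, 22, 266]]
298 169
```

View pics/w3z.png

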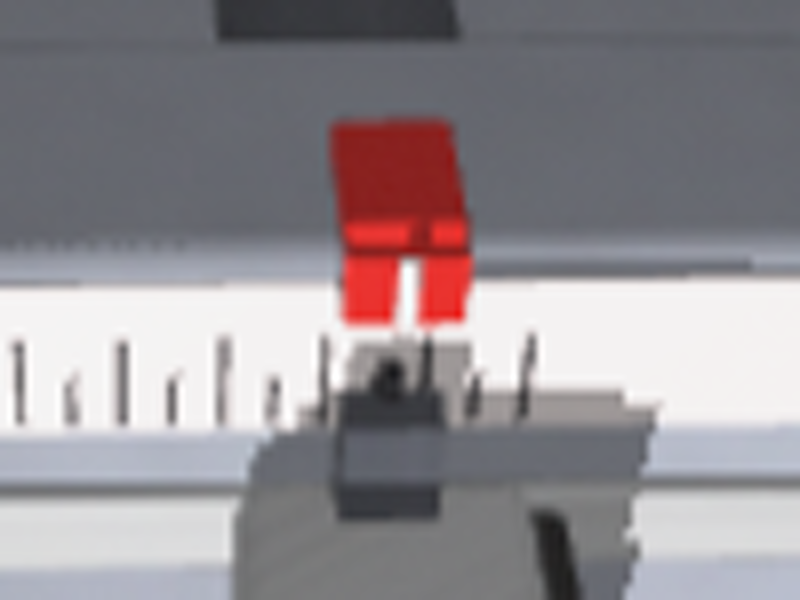

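In the close view the pointer tip is at (393,355). The rider's white line, (411,255) to (405,325), extends to about (401,355). The offset is under 1 mm and partly parallax, so this click (29) is the nearest. The gripper is clear, so I'm handing in.

```bash
python3 -c "
from cell import env
print(env.sign_off())"
```

```text
the job is handed in; nothing more can be done
None
```

I wound the wheel 29 clicks clockwise (58 mm) and let go on a click stop; the last close view showed the pointer within about 1 mm of the rider's white line, and the job was handed in at about 20 s with the gripper clear.

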